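# Clear the vial capper and raise the sample for its leak check

## Task

Finish the run at the vial capper: take the two blue-capped vials that lie in its catch tray and set them down inside the blue tote, without letting them fall from above its rim. Then draw the blue-capped sample of the same batch out of its pocket in the grey holder, turn it on its side so that it is roughly level, and finish while holding it still like that in the gripper, at least 15 cm above the worktop, for the leak check. Do not drop it on the way, leave the black-capped vials in their pockets and do not shift the other things on the bench.

Things in the scene. Friction and masses are not known exactly. Their poses are not given: they have to be found in the camera images.
- vial_a_center (a point): Glass screw-cap vial with a blue cap, 25 mm in diameter and 60 mm long, about 30 g. It lies in one lane of the catch tray. This point is its centre, 12.5 mm above the tray floor; z is the vial's long axis and points from its bottom to its cap.
- vial_b_center (a point): Glass screw-cap vial with a blue cap, 25 mm in diameter and 60 mm long, about 30 g. It lies in one lane of the catch tray. This point is its centre, 12.5 mm above the tray floor; z is the vial's long axis and points from its bottom to its cap.
- sample_center (a point): Glass screw-cap vial with a blue cap, 25 mm in diameter and 60 mm long, about 30 g. It stands cap up in one of the holder's three pockets; its cap (25 mm wide, top 12 mm) ends 68 mm above the worktop, and its upper 32 mm stand out of the holder. This point is its centre, half-way up, 38 mm above the worktop at the start; z is its long axis, from bottom to cap.
- black_0: Clear vial with a black cap, 25 mm in diameter, 60 mm tall, stands in another pocket of the holder; origin at the centre of its underside. It stays where it is.
- black_1: Amber vial with a black cap, 25 mm in diameter, 60 mm tall, stands in another pocket of the holder; origin at the centre of its underside. It stays where it is.
- holder: Fixed grey block, 46 x 190 x 36 mm high, with three round pockets in its top, 27 mm wide and 28 mm deep, in a row along its y at -65, 0 and +65 mm. Origin at the centre of its underside. A blue-capped and two black-capped vials stand in the pockets, in any order.
- capper: Fixed capper. Origin on the worktop under the catch tray's centre; x points to the machine. Tray 118 (x) x 196 (y) mm, walls 4 mm, 18 mm high, floor 4 mm above the worktop; lanes along x at y = -40 and +40 mm, with pairs of 2 mm ribs against rolling; a vial lies along each, cap towards the machine. White housing at x = +61 to +136 mm, 74 mm high.
- tote: Fixed blue open box, 146 x 190 x 50 mm high outside; inside 130 (x) x 182 (y) mm, walls 4 mm (with a lip at the two long rims), floor 4 mm above the worktop. Origin at the centre of its underside. Empty at the start.
- flask: Conical flask with a red stopper, 75 x 75 x 114 mm, a bystander; origin at the centre of its underside.
- timer: Small grey timer, 62 x 66 x 18 mm, a bystander; origin at the centre of its underside.
- petri: Closed petri dish, 73 mm wide, 15 mm high, a bystander; origin at the centre of its underside.
- marker: Red and white marker pen, 126 x 13 mm, lying on the bench, a bystander; origin at the centre of its underside.
Things that resemble listed ones, but are neither listed nor needed, are in the scene too. Leave any pink look-alike of the part that bears vial_b_center alone.

How it is judged (in metres and radians):
On the way, in this order (a step that is already met when the one before it is completed fails the run):
1. both vials from the catch tray lie released inside the tote (x of vial_a_center in the frame of tote between -0.067 and 0.067 m and y of vial_a_center in the frame of tote between -0.093 and 0.093 m and z of vial_a_center in the frame of tote between 0 and 0.048 m and contact force between the fingers and vial_a below 0.1 N and linear speed of each of vial_a, vial_b below 0.05 m/s and x of vial_b_center in the frame of tote between -0.067 and 0.067 m and y of vial_b_center in the frame of tote between -0.093 and 0.093 m and z of vial_b_center in the frame of tote between 0 and 0.048 m and contact force between the fingers and vial_b below 0.1 N), for 0.2 s.
2. the sample is drawn out of its pocket and raised clear of the holder (height (world z) of sample_center above 0.09 m), for 0.1 s.
At the end, for the whole second after the job is handed in: Both tray vials lie released and at rest in the tote (centres inside its walls, below its rim); the sample is held still by the fingers with its centre more than 0.15 m above the worktop and its long axis within 25 degrees of level, touching none of the things on the bench (all of step 1 and height (world z) of sample_center above 0.15 m and angle between sample_center's own z axis and vertical between 1.13 and 2.01 rad and contact force between the fingers and sample above 0.5 N and linear speed of sample below 0.05 m/s and angular speed of sample below 0.3 rad/s and contact force between sample and holder below 0.05 N and contact force between sample and tote below 0.05 N and contact force between sample and capper below 0.05 N and contact force between sample and black_0 below 0.05 N and contact force between sample and black_1 below 0.05 N and contact force between sample and flask below 0.05 N); the arm keeps its last pose, push and grip.
It fails at once if a vial is let go in the air: not held by the fingers while its centre is more than 65 mm above the worktop ((height (world z) of vial_a_center above 0.065 m and contact force between the fingers and vial_a below 0.01 N) or (height (world z) of vial_b_center above 0.065 m and contact force between the fingers and vial_b below 0.01 N) or (height (world z) of sample_center above 0.065 m and contact force between the fingers and sample below 0.01 N)).
It fails at once if a black-capped vial is moved by more than 20 mm (distance of any of black_0, black_1 from where it was at the start of the episode above 0.02 m).
It fails at once if a bystander is moved by more than 30 mm (distance of any of flask, timer, petri, marker from where it was at the start of the episode above 0.03 m).
It also fails if it takes over 72 s, if anything falls off the work surface, if the arm or the gripper's body presses on something with over 40 N, if the wrist force passes 120 N, or if a joint passes its speed limit or range.

## Robot

A 6-joint arm with a two-finger parallel gripper is mounted at the origin on a cart in front of the work surface, level with it; the furniture and walls round the work are solid. World frame = base frame: x ahead of the robot, y to its left, z up, the work surface at z = 0. Lengths are in mm, angles in rad, forces in N, time in s.
With the tool pointing down it reaches from about 325 to 775 mm from the base axis. Payload 9.3 kg.
Tool frame: the origin (TCP) lies midway between the tips of the shut fingers; the grasp point (between the pads) lies 19 mm behind it; z points along the fingers, y is the direction in which the jaws open and shut (so a half turn about z gives the same grasp; the last joint's range is limited). The gripper opens to 85 mm and grips with 20 to 120 N. Pads are 22 mm wide; open, the fingers measure 114 mm over their backs; the gripper's body (76 mm by 85 mm) begins 54 mm behind the grasp point. The pads swing forward as they close: fully open they stand 13 mm farther back than shut.
Start: joints at [1.079, 0.259, 0.021, 1.334, 0, 1.418], TCP at [182.797, 518.731, 231.279] pointing down, gripper open.
Joint ranges: [-3.04, 3.04], [-0.91, 1.82], [-1.04, 1.36], [-1.92, 1.95], [-1.52, 1.45], [-3.14, 3.14]. Speed limits (rad/s): [2.22, 2.22, 2.79, 3.14, 3.14, 3.14].

## Interface

Orientations are given as a rotation vector (axis times angle).
In Python, from workcell import r gives the robot as it stands. The module is installed in compiled form; this text tells all that it offers.
- The arm moves only by the tool drive_tool, never from a script. Its argument "moves" is a list of rows, each a list of 7 numbers: the finger opening in mm, from 0 to 85.4, then the shift along the tool's x, y, z in mm, then the turn, a rotation vector about the tool's x, y, z in rad. A call has 1 to 8 rows; each row is the pose to reach, as a shift and turn from the pose measured when the call began, along the tool's axes at that moment; what a row does not reach only later rows make up. A row lasts 1/12 s, in which the tool goes at most 41.7 mm and 7.16 degrees, less where a joint would pass 70% of its speed; a pose out of reach is approached as far as the arm can. A call with a gripper value outside its range is refused whole. The fingers move at their own pace and stop on an object; the grip force is fixed at half the most. Time passes only in rows, so rows that repeat a pose let the fingers close. It gives the time, the measured TCP pose, the force and the opening at its end, in the units of the state.
- r.observe(): the state, without advancing time (a new reading comes with each control period).
- r.get_image(name): name is "scene" or "top" or "wrist"; returns a dict with "pixels" (480x640x3 uint8, red, green, blue), "K" (3x3 intrinsics, pixels), "R" (3x3) and "t" (3): a world point X has camera coordinates R X + t; the wrist camera has in their place "tool_from_camera" (4x4, takes a point from camera to tool coordinates, whose origin is the TCP and whose axes are the flange's). Camera axes: x right, y down, z forward; pixel columns grow to the right and rows downward; lengths in mm; the calibration is good to about 2 mm. A picture is of the moment at which its call begins: read the wrist's pose just before it. There is no depth.
- r.hand_in(): hands the job in, once; it reports no verdict.
The state is a dict: "clock": time; "joint_pos": joint angles; "joint_vel": joint speeds; "tau": joint torques, N m; "tool_pos": TCP position; "orientation": TCP orientation; "force": force on the tool from outside, world axes, zero at the start; "ft_torque": the same for the moment, N m; "width": opening from 0.0 (shut) to 1.0 (fully open).
Only numpy, scipy, OpenCV 4.12 (cv2) and the standard library are available. Lean on these libraries where they do the work, as an engineer would, in place of code of your own. Each camera call takes 0.05 s, during which the arm holds its last target.

## Working session

There is one attempt and no reset: what is moved stays moved. The work goes in short steps, Python scripts to look and compute and a tool call to move; the robot and the scene stay as the last step left them, time stands still between calls to the robot, and variables do not carry over. Pictures are saved under pics/ and viewed, and the job is handed in when it is done.

Besides the shell and the picture viewer there is one more tool, called after "Request:" as name(argument=value, ...) on one line, values as JSON. drive_tool: Moves the arm, as the interface text tells. Its arguments: {"type":"object","properties":{"moves":{"type":"array"}},"required":["moves"]}

```bash
mkdir -p pics; python3 - <<'E'
from workcell import r
import cv2,numpy as np,pickle
print(r.observe())
for n in ["scene","top"]:
    im=r.get_image(n); cv2.imwrite(f"pics/{n}0.png",im["pixels"][:,:,::-1]); pickle.dump(im,open(f"{n}0.pkl","wb"))
    print(n,im["K"],im["R"],im["t"])
E
```

```text
{'clock': 0.0, 'joint_pos': array([ 1.07940824e+00,  2.59194645e-01,  2.07732987e-02,  1.33372638e+00,
       -1.49166429e-05,  1.41820622e+00]), 'joint_vel': array([-0.00105497,  0.00030075, -0.00124773,  0.00028936,  0.00195101,
        0.00063897]), 'tau': array([ 9.87260501e-04, -5.55640483e+01,  3.44530106e+01,  1.37094277e-02,
       -1.46817765e-04,  1.30394332e-05]), 'tool_pos': array([182.66151102, 518.47891681, 230.66939005]), 'orientation': array([-5.29571184e-01, -3.09621652e+00,  2.02082349e-03]), 'force': array([-0.12350987,  0.79051302,  0.38669199]), 'ft_torque': array([ 0.04733362, -0.0235775 ,  0.03531658]), 'width': 1.003283879870064}
scene [[604.32940611   0.         314.79966379]
 [  0.         604.32940611 238.09578351]
 [  0.           0.           1.        ]] [[-0.47241029 -0.88134831  0.00732586]
 [-0.6098229   0.32084663 -0.72468853]
 [ 0.63635254 -0.3468178  -0.68903763]] [ 280.63710183  340.91595783 1118.45506607]
top [[550.7330127    0.         322.02249316]
 [  0.         550.7330127  246.89259671]
 [  0.           0.           1.        ]] [[-0.02252608 -0.99955729  0.01943701]
 [-0.98256251  0.01854554 -0.18500533]
 [ 0.18456295 -0.02326553 -0.98254528]] [  23.69081831  531.99201921 1072.22014076]
```

View pics/scene0.png

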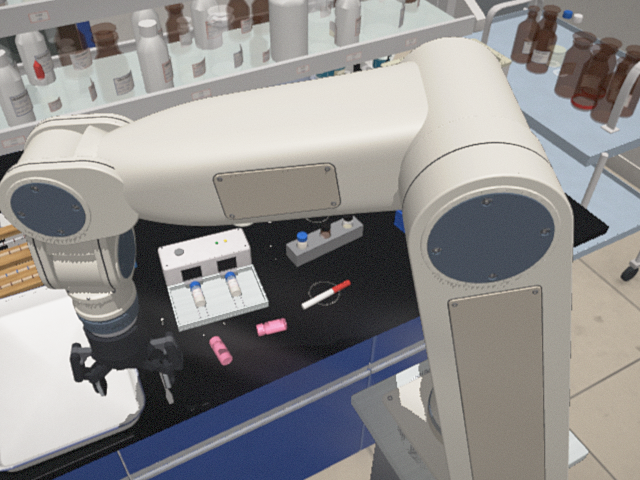

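View pics/top0.png

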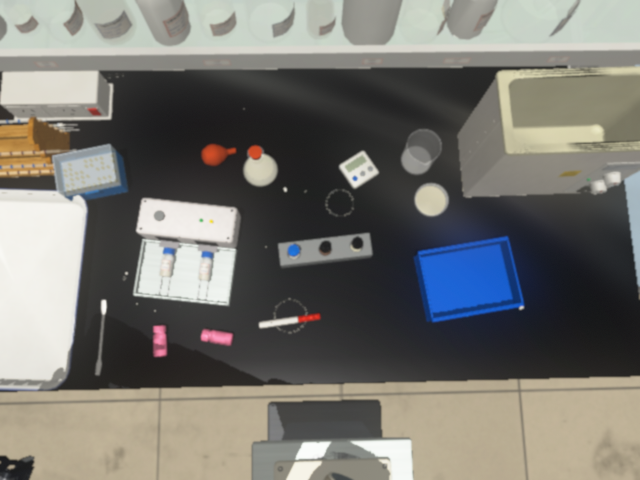

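The top view shows the tray vials near (167,262) and (206,265), with their blue caps toward the white machine. The blue-capped sample is in the holder at (294,251), beside black caps at (325,247) and (357,243). The tote is at (470,278), and the pink look-alikes at (160,340) and (217,337) are to be left alone. I'll confirm this in an enlarged crop and measure.

```bash
cat > h.py <<'E'
import numpy as np,cv2,pickle
from scipy.spatial.transform import Rotation as Ro
def ray(im,u,v,z):
    d=np.linalg.inv(im["K"])@np.array([u,v,1.]); d=im["R"].T@d; c=-im["R"].T@im["t"]
    return c+d*(z-c[2])/d[2]
def proj(im,X):
    c=im["R"]@np.array(X,float)+im["t"]; p=im["K"]@c; return p[:2]/p[2]
def blobs(px,lo,hi,amin=10):
    hsv=cv2.cvtColor(px,cv2.COLOR_RGB2HSV); m=cv2.inRange(hsv,np.array(lo),np.array(hi))
    n,l,s,c=cv2.connectedComponentsWithStats(m)
    return [(c[i].round(1),s[i].tolist()) for i in range(1,n) if s[i][4]>=amin],m
E
python3 - <<'E'
from h import *
im=pickle.load(open("top0.pkl","rb")); px=im["pixels"]
b,m=blobs(px,(100,120,60),(130,255,255),15)
for c,s in b: print(c,s,ray(im,*c,20).round(0), ray(im,*c,68).round(0))
cv2.imwrite("pics/topcrop.png",cv2.resize(px[190:365,125:385,::-1],None,fx=3,fy=3,interpolation=cv2.INTER_CUBIC))
cv2.imwrite("pics/topcrop2.png",cv2.resize(px[225:335,400:540,::-1],None,fx=5,fy=5,interpolation=cv2.INTER_CUBIC))
E
```

```text
[110.9 184.3] [84, 153, 43, 45, 354] [681. 457.  20.] [666. 439.  68.]
[468.5 278.4] [413, 235, 112, 88, 7645] [ 465. -291.   20.] [ 460. -277.   68.]
[293.2 249.8] [288, 244, 12, 12, 106] [533.  72.  20.] [524.  71.  68.]
[168.5 250.4] [164, 248, 10, 6, 47] [537. 331.  20.] [528. 319.  68.]
[206.6 254.2] [202, 252, 10, 6, 45] [527. 252.  20.] [518. 243.  68.]
```

View pics/topcrop.png

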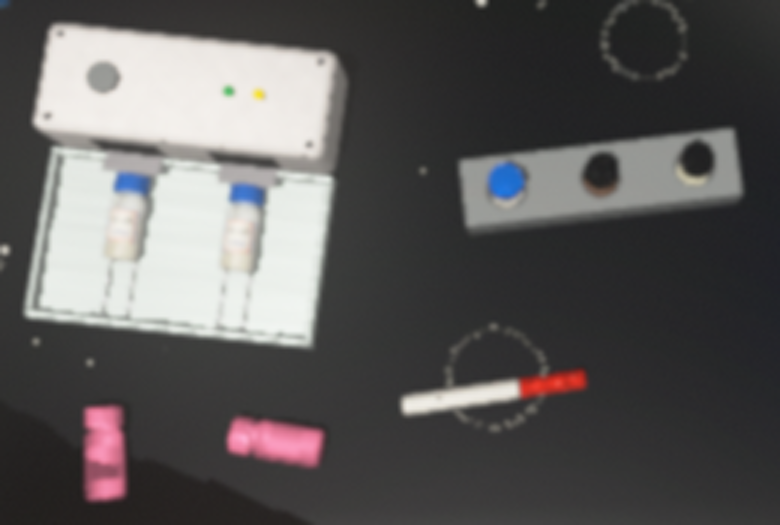

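View pics/topcrop2.png

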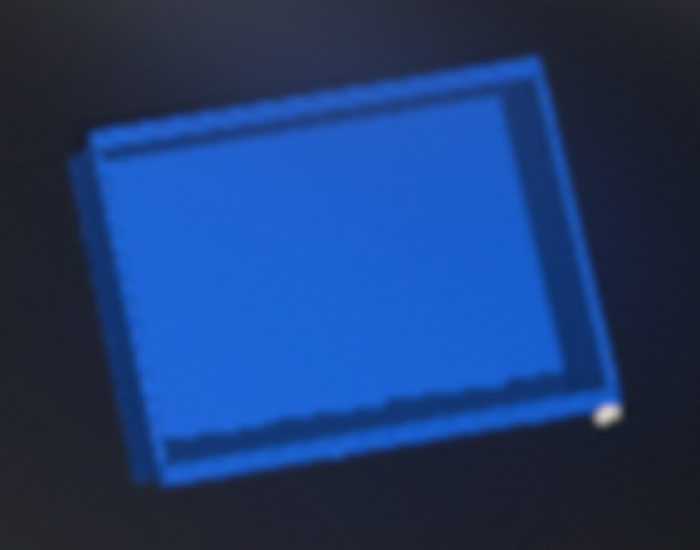

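The crop confirms both blue-capped vials in the lanes. The sample is the leftmost vial in the holder, at crop (507,183). The pink ones lie outside the tray. Next I'll compute poses.

```bash
python3 - <<'E'
from h import *
im=pickle.load(open("top0.pkl","rb"))
f=lambda x,y:(125+x/3,190+y/3)
g=lambda x,y:(400+x/5,225+y/5)
T=np.array([ray(im,*f(*p),18) for p in [(50,148),(25,315),(312,345),(333,178)]]);print("tray",T.round(0),T.mean(0).round(0))
for p in [(131,183),(123,258),(247,194),(238,270)]: print("vial ends",ray(im,*f(*p),20).round(0))
H=np.array([ray(im,*f(*p),36) for p in [(459,160),(468,220),(743,193),(735,129)]]);print("holder",H.round(0),H.mean(0).round(0))
for p in [(507,181),(602,168),(697,159)]: print("caps",ray(im,*f(*p),68).round(0))
B=np.array([ray(im,*g(*p),50) for p in [(90,133),(163,485),(618,403),(541,58)]]);print("tote",B.round(0),B.mean(0).round(0))
def a(v): return np.degrees(np.arctan2(v[1],v[0])).round(1)
print("ang tray x",a(T[0]-T[1]),a(T[3]-T[2]),"y",a(T[0]-T[3]),a(T[1]-T[2]))
print("holder y",a(H[0]-H[3]),a(H[1]-H[2]))
print("tote x",a(B[0]-B[1]),a(B[3]-B[2]),"y",a(B[0]-B[3]),a(B[1]-B[2]))
w=__import__("workcell").r.get_image("wrist");print(w["K"],w["tool_from_camera"])
o=__import__("workcell").r.observe();print(Ro.from_rotvec(o["orientation"]).as_matrix().round(3))
E
```

```text
tray [[561. 388.  18.]
 [445. 400.  18.]
 [421. 205.  18.]
 [536. 192.  18.]] [491. 296.  18.]
vial ends [535. 331.  20.]
vial ends [483. 335.  20.]
vial ends [526. 251.  20.]
vial ends [473. 256.  20.]
holder [[544. 103.  36.]
 [502.  97.  36.]
 [517. -92.  36.]
 [562. -88.  36.]] [531.   5.  36.]
caps [523.  69.  68.]
caps [531.   6.  68.]
caps [535. -58.  68.]
tote [[ 519. -183.   50.]
 [ 376. -204.   50.]
 [ 405. -390.   50.]
 [ 547. -371.   50.]] [ 461. -287.   50.]
ang tray x -6.2 -6.7 y 82.8 82.8
holder y 95.5 94.6
tote x 8.5 7.6 y 98.4 98.8
[[416.1862563    0.         321.06653767]
 [  0.         416.1862563  236.8264097 ]
 [  0.           0.           1.        ]] [[ 2.66978853e-04 -9.52236651e-01 -3.05360915e-01  7.88831228e+01]
 [ 9.99998766e-01 -2.18456607e-04  1.55553932e-03 -9.07056856e-01]
 [-1.54794967e-03 -3.05360953e-01  9.52235418e-01 -1.42749947e+02]
 [ 0.00000000e+00  0.00000000e+00  0.00000000e+00  1.00000000e+00]]
[[-0.943  0.332 -0.001]
 [ 0.332  0.943 -0.001]
 [ 0.    -0.001 -1.   ]]
```

Request:
drive_tool(moves=[[60,-370,-106,0,0,0,-0.22],[60,-370,-106,0,0,0,-0.22],[60,-370,-106,0,0,0,-0.22],[60,-370,-106,0,0,0,-0.22],[60,-370,-106,0,0,0,-0.22],[60,-370,-106,0,0,0,-0.22],[60,-370,-106,0,0,0,-0.22],[60,-370,-106,0,0,0,-0.22]])

```text
clock: 0.82
tool_pos: [452.3, 326.4, 230.8]
orientation: [-0.186, -3.135, 0.002]
force: [0.3, 0.8, 0.2]
width: 0.702
```

Request:
drive_tool(moves=[[60,-46,-27,0,0,0,0.0],[60,-46,-27,0,0,0,0],[60,-46,-27,0,0,0,0]])

```text
clock: 1.07
tool_pos: [497.2, 291.8, 229.9]
orientation: [-0.193, -3.134, 0.003]
force: [0.4, 0.9, -1.0]
width: 0.698
```

```bash
cat >> h.py <<'E'
def wrist(r):
    o=r.observe(); w=r.get_image("wrist"); M=Ro.from_rotvec(o["orientation"]).as_matrix()
    C=w["tool_from_camera"]; Rc=M@C[:3,:3]; c=M@C[:3,3]+o["tool_pos"]
    w["R"]=Rc.T; w["t"]=-Rc.T@c; return o,w
E
python3 - <<'E'
from h import *
from workcell import r
o,w=wrist(r); print(o["tool_pos"],o["orientation"],o["width"])
pickle.dump(w,open("w1.pkl","wb")); cv2.imwrite("pics/w1.png",w["pixels"][:,:,::-1])
E
```

```text
[497.22944187 291.78912949 229.87142239] [-1.93175609e-01 -3.13429292e+00  2.89649295e-03] 0.6984669741829713
```

View pics/w1.png

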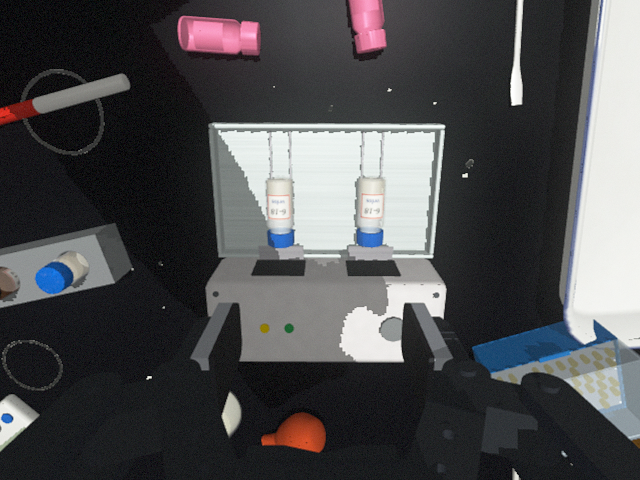

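The wrist view shows the left vial from (279,178) to cap (282,247), and the right one from (369,177) to cap (370,246). The tray rim spans (210,124) to (445,124).

```bash
python3 - <<'E'
from h import *
w=pickle.load(open("w1.pkl","rb"));im=pickle.load(open("top0.pkl","rb"))
b,m=blobs(w["pixels"],(100,120,60),(130,255,255),100)
for c,s in b: print("blue",c,s,ray(w,*c,22).round(0))
for p in [(279,177),(282,247),(369,176),(370,246)]: print(p,ray(w,*p,16.5).round(1))
for p in [(210,124),(445,124)]: print("rim",ray(w,*p,18).round(1))
# triangulate sample cap top
c=blobs(w["pixels"][200:320,0:130],(100,120,60),(130,255,255),100)[0][0][0]+np.array([0,200]);print(c)
A=[];B=[]
for q,uv in [(w,c),(im,(293.6,249.8))]:
    d=q["R"].T@np.linalg.inv(q["K"])@np.array([*uv,1.]);d/=np.linalg.norm(d);o=-q["R"].T@q["t"];P=np.eye(3)-np.outer(d,d);A.append(P);B.append(P@o)
print("sample cap",np.linalg.solve(sum(A),sum(B)).round(1))
E
```

```text
blue [369.3 238.8] [357, 229, 26, 18, 346] [537. 329.  22.]
blue [280.6 239.6] [268, 230, 26, 18, 351] [528. 251.  22.]
blue [ 53.8 277.5] [35, 262, 38, 32, 891] [539.  40.  22.]
blue [532.9 346.4] [472, 321, 145, 52, 3434] [665. 477.  22.]
(279, 177) [473.9 257.7  16.5]
(282, 247) [537.2 250.6  16.5]
(369, 176) [482.5 334.5  16.5]
(370, 246) [546.  329.8  16.5]
rim [423.4 208.2  18. ]
rim [447.1 400.2  18. ]
[ 53.8 277.5]
sample cap [525.1  70.2  62.5]
```

Request:
drive_tool(moves=[[50,-7,42,0,0,0,0],[50,-7,42,0,0,0,0],[50,-7,42,40,0,0,0],[50,-7,42,80,0,0,0],[50,-7,42,120,0,0,0],[50,-7,42,155,0,0,0],[50,-7,42,165,0,0,0],[50,-7,42,165,0,0,0]])

```text
clock: 1.78
tool_pos: [504.7, 334.0, 62.7]
orientation: [-0.188, -3.129, 0.006]
force: [-0.9, -0.5, 0.7]
width: 0.584
```

```bash
python3 - <<'E'
from h import *
from workcell import r
o,w=wrist(r); print(o["tool_pos"],o["orientation"],o["width"])
cv2.imwrite("pics/w2.png",w["pixels"][:,:,::-1])
E
```

```text
[504.7273344  334.01457201  62.70974227] [-0.18809959 -3.12926073  0.00594467] 0.5839743942966441
```

View pics/w2.png

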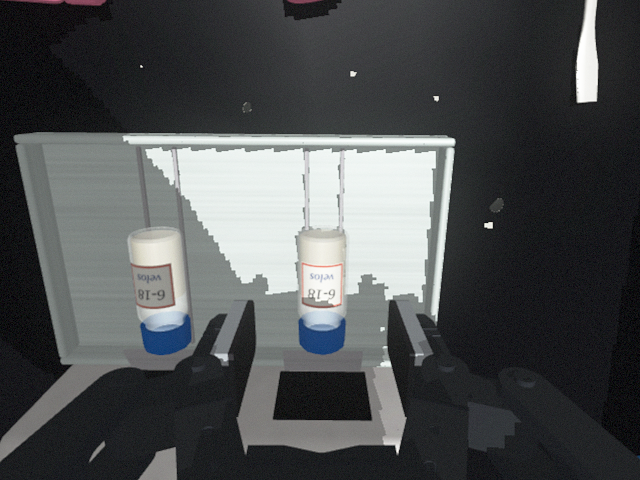

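The vial at (322,290) is centred between the fingers at 250 and 390.

Request:
drive_tool(moves=[[50,-4,0,25,0,0,0],[50,-4,0,40,0,0,0],[50,-4,0,50,0,0,0],[50,-4,0,55,0,0,0],[50,-4,0,55,0,0,0],[50,-4,0,55,0,0,0]])

```text
clock: 2.33
tool_pos: [510.7, 334.4, 11.6]
orientation: [-0.189, -3.134, 0.002]
force: [-1.1, 0.3, -0.1]
width: 0.587
```

Request:
drive_tool(moves=[[15,0,0,0,0,0,0],[15,0,0,0,0,0,0],[15,0,0,0,0,0,0],[15,0,0,0,0,0,0],[15,0,0,0,0,0,0],[15,0,0,0,0,0,0],[15,0,0,0,0,0,0],[15,0,0,0,0,0,0]])

```text
clock: 3.0
tool_pos: [511.5, 334.8, 13.1]
orientation: [0.189, 3.136, 0.0]
force: [-0.3, 0.1, 7.1]
width: 0.258
```

```bash
python3 - <<'E'
from h import *
from workcell import r
o,w=wrist(r); print(o["tool_pos"],o["orientation"],o["width"],o["force"])
cv2.imwrite("pics/w3.png",w["pixels"][:,:,::-1])
E
```

```text
[511.45771737 334.78605612  13.09998987] [1.88631449e-01 3.13551677e+00 4.11535289e-04] 0.2577859053848055 [-0.31191424  0.05099335  7.12102827]
```

View pics/w3.png

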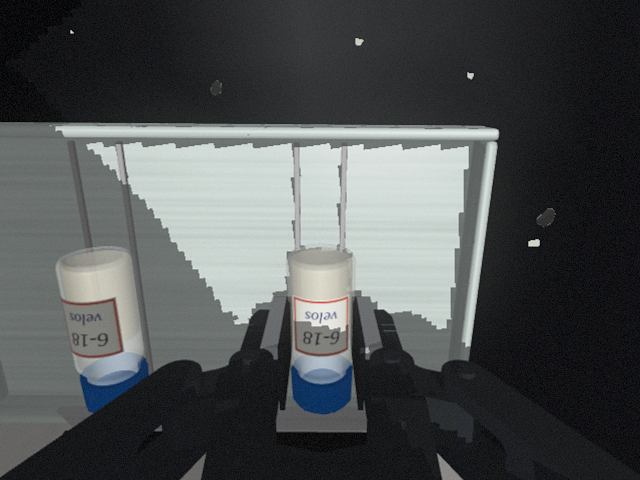

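The grip closed to 22 mm, under the 25 mm diameter, with 7 N upward. So it holds the vial above its widest line; I'll reopen, go lower and regrip.

Request:
drive_tool(moves=[[42,0,0,0,0,0,0],[42,0,0,0,0,0,0],[42,0,0,0,0,0,0],[42,0,0,4,0,0,0],[42,0,0,7,0,0,0],[42,0,0,7,0,0,0]])

```text
clock: 3.55
tool_pos: [511.0, 334.5, 5.1]
orientation: [-0.189, -3.135, 0.001]
force: [0.1, -0.6, -0.6]
width: 0.49
```

Request:
drive_tool(moves=[[12,0,0,0,0,0,0],[12,0,0,0,0,0,0],[12,0,0,0,0,0,0],[12,0,0,0,0,0,0],[12,0,0,0,0,0,0],[12,0,0,0,0,0,0]])

```text
clock: 4.05
tool_pos: [511.0, 334.5, 5.1]
orientation: [-0.189, -3.135, 0.001]
force: [-0.4, -0.2, -0.0]
width: 0.266
```

Request:
drive_tool(moves=[[12,0,0,-10,0,0,0],[12,0,0,-25,0,0,0],[12,0,0,-55,0,0,0],[12,0,0,-90,0,0,0],[12,0,0,-130,0,0,0],[12,0,0,-150,0,0,0],[12,0,0,-150,0,0,0]])

```text
clock: 4.63
tool_pos: [513.0, 335.6, 161.5]
orientation: [0.188, 3.129, 0.006]
force: [-0.2, 1.1, -0.7]
width: 0.266
```

```bash
python3 - <<'E'
from h import *
from workcell import r
o,w=wrist(r); print(o["tool_pos"],o["orientation"],o["width"],o["force"],o["joint_pos"].round(2))
cv2.imwrite("pics/w4.png",w["pixels"][:,:,::-1])
E
```

```text
[512.95506379 335.5731183  161.4922054 ] [0.18802405 3.12888501 0.00612453] 0.265997336511479 [-0.21875462  1.05787991 -0.65447772] [0.44 0.39 0.03 1.21 0.   0.56]
```

View pics/w4.png

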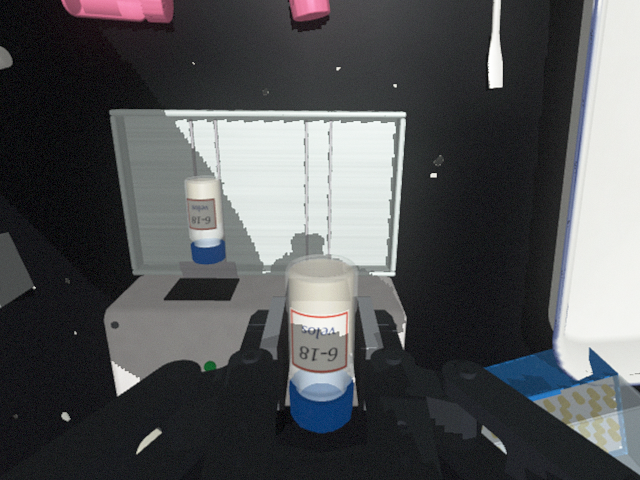

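The vial is held firmly and level, with its cap at (322,405). I'll carry it to the tote.

Request:
drive_tool(moves=[[12,-34,-664,0,0,0,-0.267],[12,-34,-664,0,0,0,-0.267],[12,-34,-664,0,0,0,-0.267],[12,-34,-664,0,0,0,-0.267],[12,-34,-664,0,0,0,-0.267],[12,-34,-664,0,0,0,-0.267],[12,-34,-664,0,0,0,-0.267],[12,-34,-664,0,0,0,-0.267]])

```text
clock: 5.35
tool_pos: [487.7, 3.1, 155.5]
orientation: [-0.231, 3.13, 0.003]
force: [1.2, 0.2, -0.0]
width: 0.263
```

Request:
drive_tool(moves=[[12,69,-324,0,0,0,0],[12,69,-324,0,0,0,0],[12,69,-324,0,0,0,0],[12,69,-324,0,0,0,0],[12,69,-324,0,0,0,0],[12,69,-324,0,0,0,0],[12,69,-324,0,0,0,0],[12,69,-324,0,0,0,0]])

```text
clock: 6.02
tool_pos: [465.8, -329.2, 153.8]
orientation: [-0.23, 3.131, 0.005]
force: [1.5, 0.2, -0.6]
width: 0.267
```

Request:
drive_tool(moves=[[12,0,0,0,0,0,0],[12,0,0,0,0,0,0]])

```text
clock: 6.18
tool_pos: [464.6, -331.1, 152.2]
orientation: [-0.225, 3.133, 0.008]
force: [0.1, 0.7, -1.0]
width: 0.269
```

```bash
python3 - <<'E'
from h import *
from workcell import r
o,w=wrist(r); print(o["tool_pos"],o["orientation"],o["width"],o["force"],o["joint_pos"].round(2))
cv2.imwrite("pics/w5.png",w["pixels"][:,:,::-1])
E
```

```text
[ 464.63853177 -331.07355554  152.21363595] [-0.2247278   3.13320632  0.00801752] 0.26944210191311924 [ 0.09313581  0.68716105 -0.97994103] [-0.77  0.33 -0.08  1.16  0.   -0.91]
```

View pics/w5.png

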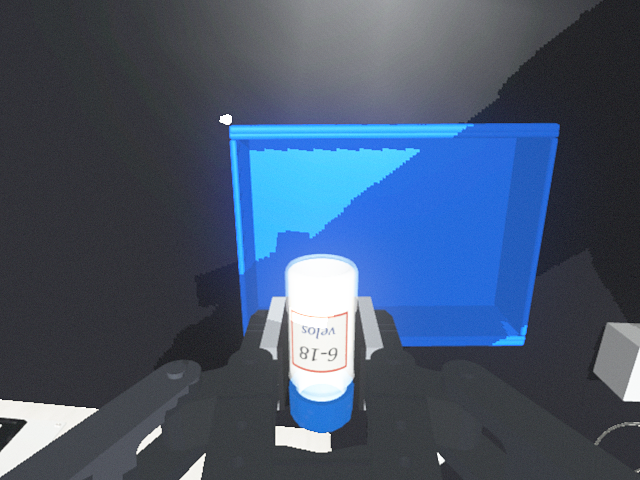

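```bash
python3 - <<'E'
from h import *
from workcell import r
o,w=wrist(r)
P=np.array([ray(w,*p,50) for p in [(231,127),(558,127),(525,343)]]);print(P.round(0)); print("centre",((P[0]+P[2])/2).round(0))
E
```

```text
[[ 407. -389.   50.]
 [ 380. -204.   50.]
 [ 520. -181.   50.]]
centre [ 463. -285.   50.]
```

Request:
drive_tool(moves=[[12,0,0,40,0,0,0],[12,0,0,80,0,0,0],[12,0,0,110,0,0,0],[12,0,0,125,0,0,0],[12,0,0,135,0,0,0],[12,0,0,140,0,0,0],[12,0,0,140,0,0,0],[12,0,0,140,0,0,0]])

```text
clock: 6.95
tool_pos: [466.0, -327.7, 14.0]
orientation: [-0.231, 3.131, 0.006]
force: [-0.5, 0.3, -0.1]
width: 0.262
```

Request:
drive_tool(moves=[[12,0,0,3,0,0,0],[12,0,0,6,0,0,0],[12,0,0,8,0,0,0],[12,0,0,8,0,0,0]])

```text
clock: 7.28
tool_pos: [465.9, -327.7, 5.9]
orientation: [-0.231, 3.131, 0.006]
force: [-0.6, 0.4, -0.8]
width: 0.268
```

Request:
drive_tool(moves=[[27,0,0,0,0,0,0],[30,0,0,0,0,0,0],[34,0,0,0,0,0,0],[40,0,0,0,0,0,0],[40,0,0,0,0,0,0],[40,0,0,0,0,0,0]])

```text
clock: 7.78
tool_pos: [465.9, -327.7, 5.9]
orientation: [-0.23, 3.131, 0.006]
force: [0.1, -0.1, -0.2]
width: 0.469
```

Request:
drive_tool(moves=[[40,0,0,-15,0,0,0],[40,0,0,-40,0,0,0],[40,0,0,-80,0,0,0],[40,0,0,-120,0,0,0],[40,0,0,-160,0,0,0],[40,0,0,-190,0,0,0],[40,0,0,-190,0,0,0],[40,0,0,-190,0,0,0]])

```text
clock: 8.45
tool_pos: [466.2, -329.0, 198.0]
orientation: [-0.23, 3.128, 0.001]
force: [-0.3, -0.1, -0.7]
width: 0.472
```

```bash
python3 - <<'E'
from h import *
from workcell import r
o,w=wrist(r); print(o["tool_pos"],o["orientation"],o["width"],o["force"])
cv2.imwrite("pics/w6.png",w["pixels"][:,:,::-1])
E
```

```text
[ 466.21825263 -329.04554202  197.95781494] [-2.30268404e-01  3.12846875e+00  1.49874159e-03] 0.47243506792509604 [-0.26292094 -0.06163703 -0.65764604]
```

View pics/w6.png

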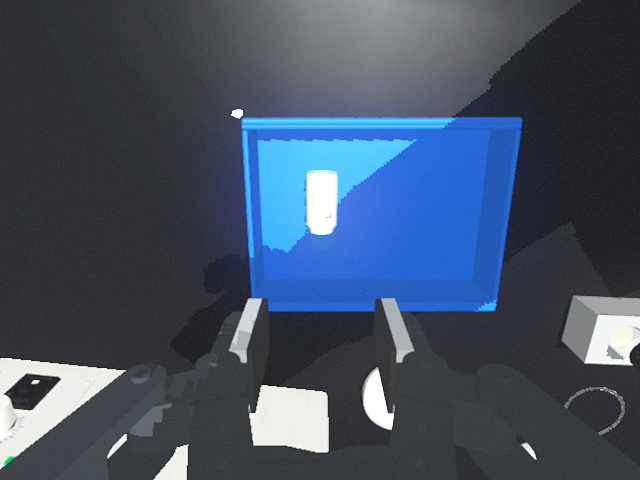

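Vial 1 lies in the tote at (321,205), released. Going back for vial 2.

Request:
drive_tool(moves=[[50,-121,572,0,0,0,0.267],[50,-121,572,0,0,0,0.267],[50,-121,572,0,0,0,0.267],[50,-121,572,0,0,0,0.267],[50,-121,572,0,0,0,0.267],[50,-121,572,0,0,0,0.267],[50,-121,572,0,0,0,0.267],[50,-121,572,0,0,0,0.267]])

```text
clock: 9.17
tool_pos: [485.0, 4.9, 195.8]
orientation: [-0.189, -3.135, -0.006]
force: [1.4, -0.3, -0.1]
width: 0.585
```

Request:
drive_tool(moves=[[50,13,251,0,0,0,0],[50,13,251,0,0,0,0],[50,13,251,0,0,0,0],[50,13,251,0,0,0,0],[50,13,251,0,0,0,0],[50,13,251,0,0,0,0],[50,13,251,0,0,0,0],[50,13,251,0,0,0,0]])

```text
clock: 9.83
tool_pos: [501.2, 257.7, 194.7]
orientation: [-0.183, -3.133, -0.004]
force: [-0.1, -0.6, 0.3]
width: 0.585
```

Request:
drive_tool(moves=[[50,0,0,40,0,0,0],[50,0,0,80,0,0,0],[50,0,0,110,0,0,0],[50,0,0,130,0,0,0],[50,0,0,135,0,0,0],[50,0,0,135,0,0,0]])

```text
clock: 10.33
tool_pos: [499.7, 256.4, 58.0]
orientation: [-0.185, -3.129, -0.001]
force: [0.2, 0.6, 1.1]
width: 0.591
```

```bash
python3 - <<'E'
from h import *
from workcell import r
o,w=wrist(r); print(o["tool_pos"],o["orientation"],o["width"],o["force"])
cv2.imwrite("pics/w7.png",w["pixels"][:,:,::-1])
E
```

```text
[499.68323197 256.44457034  58.01296493] [-1.84548650e-01 -3.12884643e+00 -1.39092782e-03] 0.5905991958263574 [0.21623806 0.59115902 1.08036477]
```

View pics/w7.png

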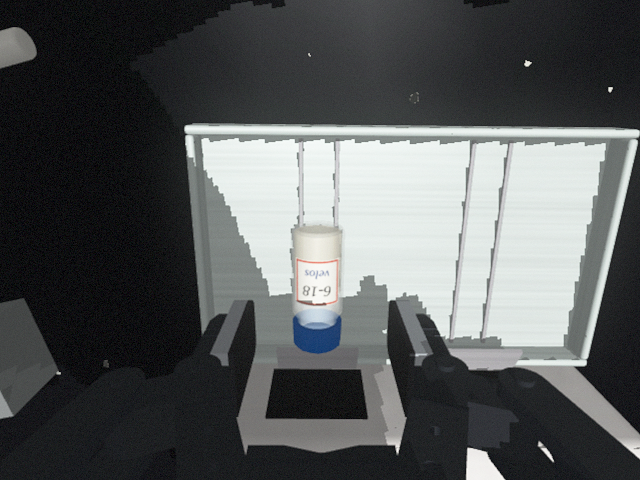

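The second vial at (318,290) is centred between the fingers.

Request:
drive_tool(moves=[[46,-3,-1,25,0,0,0],[46,-3,-1,38,0,0,0],[46,-3,-1,46,0,0,0],[46,-3,-1,49,0,0,0],[46,-3,-1,49,0,0,0],[46,-3,-1,49,0,0,0]])

```text
clock: 10.88
tool_pos: [503.9, 255.9, 11.7]
orientation: [-0.185, -3.133, -0.004]
force: [-0.4, 0.3, 0.2]
width: 0.539
```

Request:
drive_tool(moves=[[42,0,0,4,0,0,0],[42,0,0,6,0,0,0],[42,0,0,6,0,0,0],[12,0,0,6,0,0,0],[12,0,0,6,0,0,0],[12,0,0,6,0,0,0],[12,0,0,6,0,0,0],[12,0,0,6,0,0,0]])

```text
clock: 11.55
tool_pos: [504.0, 255.8, 6.1]
orientation: [-0.185, -3.133, -0.004]
force: [-2.3, -2.2, 5.3]
width: 0.263
```

Request:
drive_tool(moves=[[12,0,0,0,0,0,0],[12,0,0,0,0,0,0]])

```text
clock: 11.72
tool_pos: [504.0, 255.8, 6.1]
orientation: [-0.185, -3.133, -0.004]
force: [-1.1, -0.5, 2.1]
width: 0.266
```

Good grip with the same width as before. Lifting.

Request:
drive_tool(moves=[[12,0,0,-10,0,0,0],[12,0,0,-25,0,0,0],[12,0,0,-55,0,0,0],[12,0,0,-90,0,0,0],[12,0,0,-130,0,0,0],[12,0,0,-150,0,0,0],[12,0,0,-150,0,0,0]])

```text
clock: 12.3
tool_pos: [506.4, 256.3, 161.9]
orientation: [0.184, 3.131, 0.009]
force: [1.4, -0.2, -0.6]
width: 0.269
```

```bash
python3 - <<'E'
from h import *
from workcell import r
o,w=wrist(r); print(o["tool_pos"],o["orientation"],o["width"],o["force"])
cv2.imwrite("pics/w8.png",w["pixels"][:,:,::-1])
E
```

```text
[506.41832473 256.26927932 161.90129088] [0.18422746 3.13117842 0.00900172] 0.2694938188804337 [ 1.37377941 -0.18180237 -0.56176534]
```

View pics/w8.png

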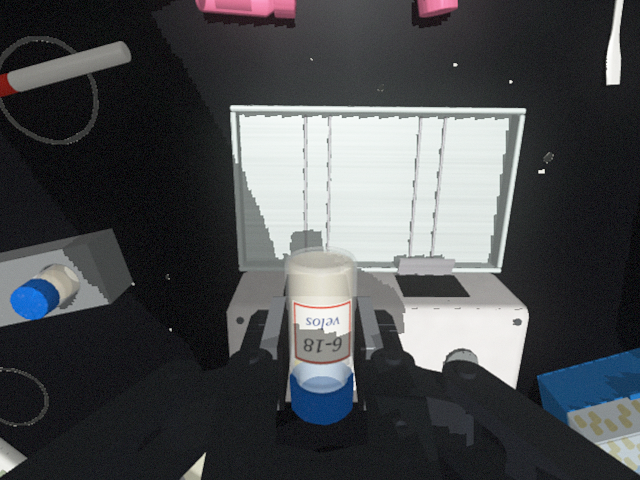

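Vial 2 is held, and the tray is empty. I'll carry it to the other half of the tote.

Request:
drive_tool(moves=[[12,-10,-504,0,0,0,-0.27],[12,-10,-504,0,0,0,-0.27],[12,-10,-504,0,0,0,-0.27],[12,-10,-504,0,0,0,-0.27],[12,-10,-504,0,0,0,-0.27],[12,-10,-504,0,0,0,-0.27],[12,-10,-504,0,0,0,-0.27],[12,-10,-504,0,0,0,-0.27]])

```text
clock: 13.02
tool_pos: [472.0, -71.9, 155.6]
orientation: [-0.239, 3.132, 0.008]
force: [1.7, 0.6, -0.4]
width: 0.266
```

Request:
drive_tool(moves=[[12,41,-169,0,0,0,0],[12,41,-169,0,0,0,0],[12,41,-169,0,0,0,0],[12,41,-169,0,0,0,0],[12,41,-169,0,0,0,0],[12,41,-169,0,0,0,0],[12,41,-169,0,0,0,0]])

```text
clock: 13.6
tool_pos: [456.5, -245.0, 153.5]
orientation: [0.237, -3.132, -0.011]
force: [0.3, 0.6, -0.7]
width: 0.271
```

```bash
python3 - <<'E'
from h import *
from workcell import r
o,w=wrist(r); print(o["tool_pos"],o["orientation"],o["width"],o["force"])
cv2.imwrite("pics/w9.png",w["pixels"][:,:,::-1])
E
```

```text
[ 456.45281628 -245.03849653  153.51249152] [ 0.23695192 -3.13194822 -0.01109268] 0.27070651050000655 [ 0.32848846  0.59440111 -0.71009124]
```

View pics/w9.png

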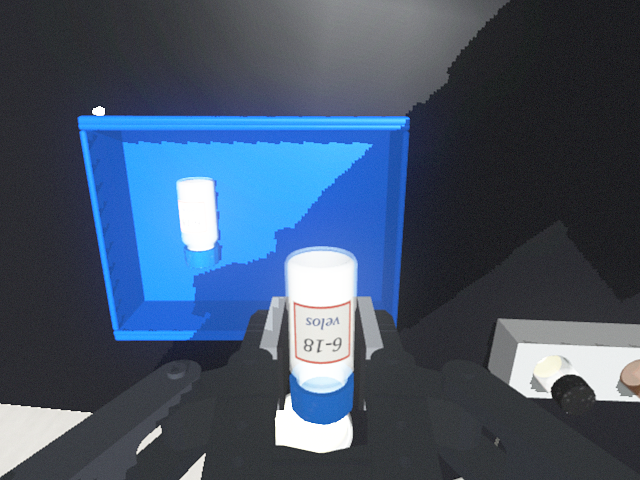

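Request:
drive_tool(moves=[[12,0,0,40,0,0,0],[12,0,0,80,0,0,0],[12,0,0,110,0,0,0],[12,0,0,125,0,0,0],[12,0,0,135,0,0,0],[12,0,0,140,0,0,0],[12,0,0,140,0,0,0],[12,0,0,140,0,0,0]])

```text
clock: 14.32
tool_pos: [457.2, -243.1, 14.7]
orientation: [-0.241, 3.132, 0.009]
force: [0.8, -0.7, -0.8]
width: 0.266
```

Request:
drive_tool(moves=[[12,0,0,3,0,0,0],[12,0,0,6,0,0,0],[12,0,0,8,0,0,0],[12,0,0,8,0,0,0]])

```text
clock: 14.65
tool_pos: [457.1, -243.1, 6.6]
orientation: [-0.24, 3.132, 0.009]
force: [-0.4, 0.5, -0.4]
width: 0.265
```

Request:
drive_tool(moves=[[27,0,0,0,0,0,0],[30,0,0,0,0,0,0],[34,0,0,0,0,0,0],[40,0,0,0,0,0,0],[40,0,0,0,0,0,0],[40,0,0,0,0,0,0]])

```text
clock: 15.15
tool_pos: [457.1, -243.1, 6.7]
orientation: [-0.24, 3.132, 0.009]
force: [-0.2, -0.4, 0.2]
width: 0.468
```

Request:
drive_tool(moves=[[40,0,0,-15,0,0,0],[40,0,0,-40,0,0,0],[40,0,0,-80,0,0,0],[40,0,0,-120,0,0,0],[40,0,0,-160,0,0,0],[40,0,0,-190,0,0,0],[40,0,0,-190,0,0,0],[40,0,0,-190,0,0,0]])

```text
clock: 15.82
tool_pos: [457.7, -244.7, 198.4]
orientation: [-0.24, 3.129, 0.005]
force: [-0.4, 0.1, -0.9]
width: 0.468
```

```bash
python3 - <<'E'
from h import *
from workcell import r
o,w=wrist(r); print(o["tool_pos"],o["orientation"],o["width"],o["force"],o["joint_pos"].round(2))
cv2.imwrite("pics/w10.png",w["pixels"][:,:,::-1])
im=r.get_image("top"); px=im["pixels"]
cv2.imwrite("pics/top2.png",cv2.resize(px[200:340,260:540,::-1],None,fx=2.8,fy=2.8,interpolation=cv2.INTER_CUBIC))
E
```

```text
[ 457.73599976 -244.68412904  198.39521639] [-0.24013945  3.12889176  0.00532702] 0.4681696523951636 [-0.44774239  0.11086821 -0.85548689] [-0.66  0.22 -0.12  1.23  0.   -0.81]
```

View pics/w10.png

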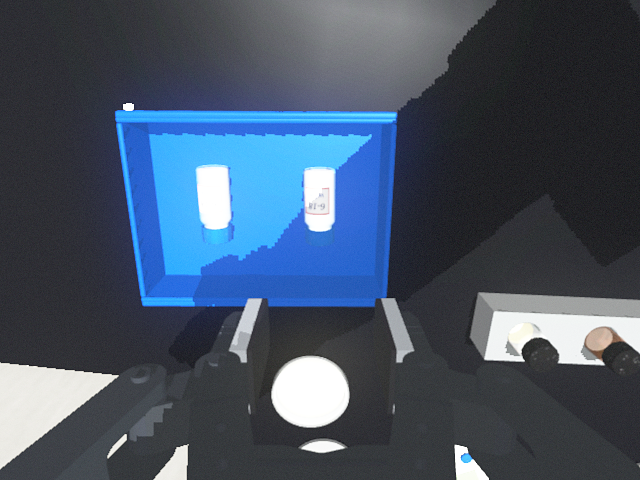

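Both vials lie released in the tote, at (213,205) and (319,200). Next I'll go above the sample with the jaws across the holder row.

Request:
drive_tool(moves=[[60,-57,150,0,0,0,-0.75],[60,-57,150,0,0,0,-0.75],[60,-57,150,0,0,0,-0.75],[60,-57,150,0,0,0,-0.75],[60,-57,150,0,0,0,-0.75],[60,-57,150,0,0,0,-0.75],[60,-57,150,0,0,0,-0.75]])

```text
clock: 16.5
tool_pos: [489.6, -85.9, 195.3]
orientation: [-1.382, 2.821, 0.013]
force: [-0.2, -0.3, 0.9]
width: 0.701
```

```bash
cat > go.py <<'E'
import sys
from h import *
from workcell import r
def d(x,y,z,yaw):  # shift in tool axes to reach pos, tool y at yaw deg, pointing down
    o=r.observe(); M=Ro.from_rotvec(o["orientation"])
    cy,sy=np.cos(np.radians(yaw)),np.sin(np.radians(yaw))
    G=Ro.from_matrix(np.array([[-sy,cy,0],[cy,sy,0],[0,0,-1.]])); G=Ro.from_matrix(np.array([[sy*-1*-1,cy,0],[-cy,sy,0],[0,0,-1.]])) 
    print("pos",o["tool_pos"].round(1),"w",o["width"],"f",o["force"].round(1),"j",o["joint_pos"].round(2))
    print("shift",M.inv().apply(np.array([x,y,z])-o["tool_pos"]).round(1),"turn",(M.inv()*G).as_rotvec().round(3))
if __name__=="__main__": d(*map(float,sys.argv[1:]))
E
sed -i 's/    G=Ro.*/    yv=np.array([cy,sy,0]); zv=np.array([0,0,-1.]); G=Ro.from_matrix(np.array([np.cross(yv,zv),yv,zv]).T)/' go.py
python3 go.py 524.5 70 198 185
```

```text
pos [489.6 -85.9 195.3] w 0.7009313593693804 f [-0.2 -0.3  0.9] j [-0.35  0.19 -0.17  1.22  0.01 -1.26]
shift [-144.5   68.1   -1.7] turn [ 0.006  0.006 -0.747]
```

Request:
drive_tool(moves=[[60,-144,68,0,0,0,-0.747],[60,-144,68,0,0,0,-0.747],[60,-144,68,0,0,0,-0.747],[60,-144,68,0,0,0,-0.747],[60,-144,68,0,0,0,-0.747],[60,-144,68,0,0,0,-0.747],[60,-144,68,0,0,0,-0.747],[60,-144,68,0,0,0,-0.747]])

```text
clock: 17.17
tool_pos: [523.9, 69.3, 195.3]
orientation: [-2.307, 2.129, 0.014]
force: [-0.5, -0.3, 0.2]
width: 0.701
```

```bash
python3 - <<'E'
from h import *
from workcell import r
o,w=wrist(r); print(o["tool_pos"],o["orientation"],o["width"],o["force"],o["joint_pos"].round(2))
cv2.imwrite("pics/w11.png",w["pixels"][:,:,::-1]); pickle.dump(w,open("w11.pkl","wb"))
for c,s in blobs(w["pixels"],(100,120,60),(130,255,255),100)[0]: print("blue",c,s,ray(w,*c,68).round(1))
E
```

```text
[523.86968324  69.2711352  195.33657705] [-2.30706205  2.12937034  0.01433929] 0.7013183422484154 [-0.48339571 -0.32086655  0.2307638 ] [-0.03  0.24 -0.1   1.24  0.01 -1.68]
blue [316.5 221.2] [300, 204, 34, 36, 987] [525.6  67.7  68. ]
```

View pics/w11.png

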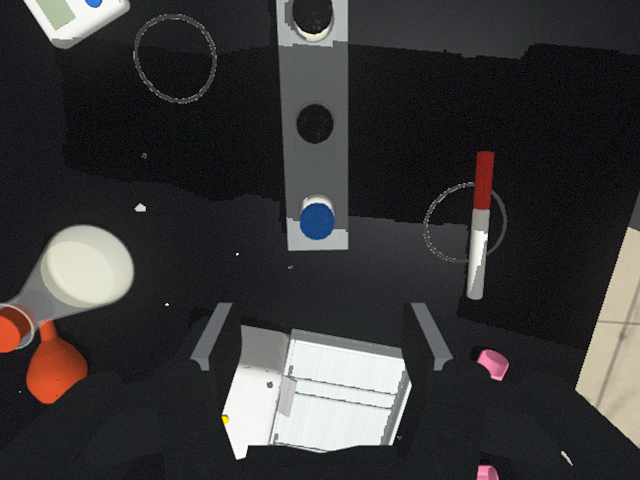

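The only blue cap in the holder is at (317,220), with the black ones at (315,123) and (312,17). Descending.

Request:
drive_tool(moves=[[60,0,-1,40,0,0,0],[60,0,-1,80,0,0,0],[60,0,-1,110,0,0,0],[60,0,-1,130,0,0,0],[60,0,-1,140,0,0,0],[60,0,-1,143,0,0,0],[60,0,-1,143,0,0,0]])

```text
clock: 17.8
tool_pos: [524.4, 69.8, 52.6]
orientation: [-2.303, 2.133, 0.014]
force: [-0.1, -0.1, 1.1]
width: 0.702
```

```bash
python3 - <<'E'
from h import *
from workcell import r
o,w=wrist(r); print(o["tool_pos"],o["orientation"],o["width"],o["force"])
cv2.imwrite("pics/w12.png",w["pixels"][:,:,::-1])
E
python3 go.py 525 69 41 185
```

```text
[524.35167574  69.8136776   52.55479196] [-2.30337265  2.13336205  0.01441911] 0.7015891634531474 [-0.09051244 -0.0874847   1.1358391 ]
pos [524.9  69.9  53.4] w 0.703802532196885 f [-0.3  0.2 -0.1] j [-0.03  0.34 -0.34  0.89  0.01 -1.68]
shift [ 1.  -0.1 12.4] turn [ 0.003  0.008 -0.01 ]
```

View pics/w12.png

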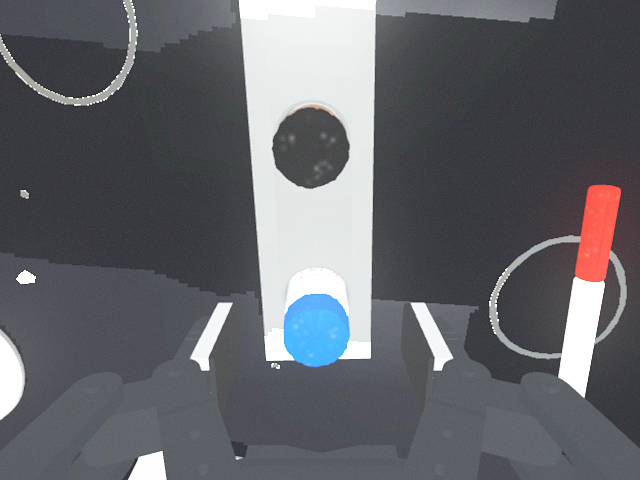

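Request:
drive_tool(moves=[[60,1,-1,6,0,0,0],[60,1,-1,10,0,0,0],[60,1,-1,12,0,0,0],[60,1,-1,12,0,0,0],[40,1,-1,12,0,0,0],[40,1,-1,12,0,0,0],[32,1,-1,12,0,0,0],[32,1,-1,12,0,0,0]])

```text
clock: 18.52
tool_pos: [526.0, 69.1, 41.5]
orientation: [-2.303, 2.132, 0.012]
force: [-0.2, 0.3, -0.0]
width: 0.376
```

Request:
drive_tool(moves=[[12,0,0,0,0,0,0],[12,0,0,0,0,0,0],[12,0,0,0,0,0,0],[12,0,0,0,0,0,0],[12,0,0,0,0,0,0],[12,0,0,0,0,0,0]])

```text
clock: 19.02
tool_pos: [526.3, 69.1, 41.8]
orientation: [-2.303, 2.131, 0.012]
force: [0.5, 0.1, 3.5]
width: 0.26
```

Gripped at the same width as the other vials, with small forces. I'll lift straight and slowly.

Request:
drive_tool(moves=[[12,0,0,-5,0,0,0],[12,0,0,-12,0,0,0],[12,0,0,-22,0,0,0],[12,0,0,-35,0,0,0],[12,0,0,-50,0,0,0],[12,0,0,-70,0,0,0],[12,0,0,-90,0,0,0],[12,0,0,-90,0,0,0]])

```text
clock: 19.68
tool_pos: [528.1, 68.4, 136.2]
orientation: [-2.3, 2.129, 0.005]
force: [0.7, -0.2, -0.9]
width: 0.262
```

```bash
python3 - <<'E'
from h import *
from workcell import r
o,w=wrist(r); print(o["tool_pos"],o["orientation"],o["width"],o["force"],o["joint_pos"].round(2))
cv2.imwrite("pics/w13.png",w["pixels"][:,:,::-1])
E
```

```text
[528.12227989  68.36892529 136.21587584] [-2.30038691  2.12871159  0.00471989] 0.2615838828427747 [ 0.70358021 -0.24839399 -0.89080624] [-0.03  0.27 -0.21  1.09  0.01 -1.68]
```

View pics/w13.png

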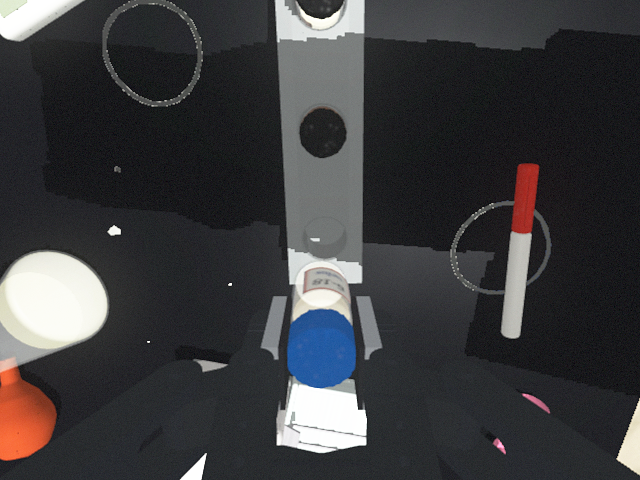

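The sample is in the gripper, and its pocket at (325,236) is empty. The black caps are unmoved. I'll raise it, then tip the tool forward about its x axis.

Request:
drive_tool(moves=[[12,0,-10,-30,0,0,0],[12,0,-20,-60,0,0,0],[12,0,-30,-100,0,0,0],[12,0,-40,-140,0.1,0,0],[12,0,-40,-165,0.2,0,0],[12,0,-40,-165,0.3,0,0],[12,0,-40,-165,0.4,0,0],[12,0,-40,-165,0.5,0,0]])

```text
clock: 20.4
tool_pos: [567.0, 70.3, 300.1]
orientation: [-1.999, 1.853, -0.473]
force: [0.5, 0.9, 0.5]
width: 0.261
```

```bash
cat > st.py <<'E'
from h import *
from workcell import r
o=r.observe(); M=Ro.from_rotvec(o["orientation"]).as_matrix()
print(o["tool_pos"].round(1),"w",round(o["width"],3),"f",o["force"].round(1),"j",o["joint_pos"].round(2),"v",abs(o["joint_vel"]).max().round(3))
print("tool axes in world",M.round(2).tolist(),"axis to vertical deg",np.degrees(np.arccos(-M[2,2])).round(1))
E
python3 st.py
```

```text
[567.   70.3 300.1] w 0.261 f [0.5 0.9 0.5] j [-0.06 -0.04 -0.28  0.83  0.07 -1.69] v 1.718
tool axes in world [[0.08, -0.87, 0.48], [-1.0, -0.06, 0.04], [-0.01, -0.49, -0.87]] axis to vertical deg 29.1
```

Request:
drive_tool(moves=[[12,0,0,0,0.12,0,0],[12,0,0,0,0.24,0,0],[12,0,0,0,0.36,0,0],[12,0,0,0,0.48,0,0],[12,0,0,0,0.6,0,0],[12,0,0,0,0.7,0,0],[12,0,0,0,0.8,0,0],[12,0,0,0,0.9,0,0]])

```text
clock: 21.07
tool_pos: [576.7, 71.9, 315.4]
orientation: [-1.429, 1.331, -1.023]
force: [-6.8, 15.3, -15.0]
width: 0.258
```

```bash
python3 st.py
```

```text
[576.7  71.9 315.4] w 0.258 f [ -6.8  15.3 -15. ] j [-0.12 -0.15 -1.04 -0.63  0.19 -1.61] v 2.355
tool axes in world [[0.08, -0.25, 0.97], [-1.0, -0.01, 0.08], [-0.01, -0.97, -0.25]] axis to vertical deg 75.5
```

Joint 3 sits at its limit, so I'll stop tipping (75° is already enough) and extend forward to come off it.

Request:
drive_tool(moves=[[12,0,0,20,0,0,0],[12,0,0,40,0,0,0],[12,0,0,60,0,0,0],[12,0,0,60,0,0,0],[12,0,0,60,0,0,0]])

```text
clock: 21.48
tool_pos: [634.8, 76.6, 298.8]
orientation: [-1.431, 1.333, -1.021]
force: [-0.9, -0.3, -0.5]
width: 0.261
```

```bash
python3 st.py; python3 - <<'E'
from h import *
from workcell import r
o,w=wrist(r)
cv2.imwrite("pics/w14.png",w["pixels"][:,:,::-1])
cv2.imwrite("pics/s14.png",r.get_image("scene")["pixels"][:,:,::-1])
cv2.imwrite("pics/t14.png",r.get_image("top")["pixels"][:,:,::-1])
E
```

```text
[634.8  76.6 298.8] w 0.261 f [-0.9 -0.3 -0.5] j [-0.09 -0.   -0.98 -0.72  0.16 -1.6 ] v 0.036
tool axes in world [[0.08, -0.25, 0.96], [-1.0, -0.01, 0.08], [-0.01, -0.97, -0.25]] axis to vertical deg 75.4
```

View pics/w14.png

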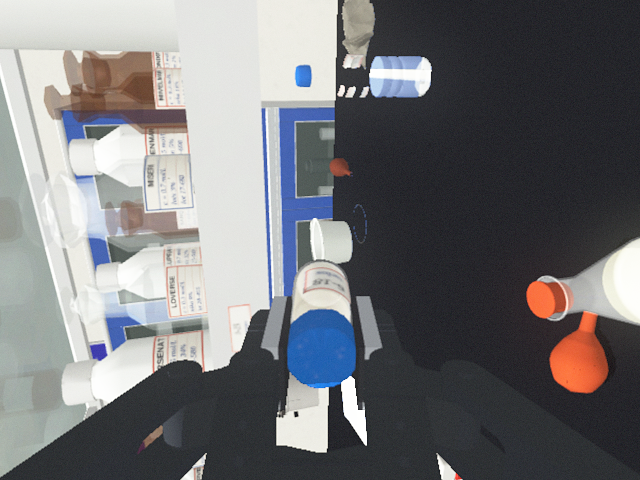

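View pics/s14.png

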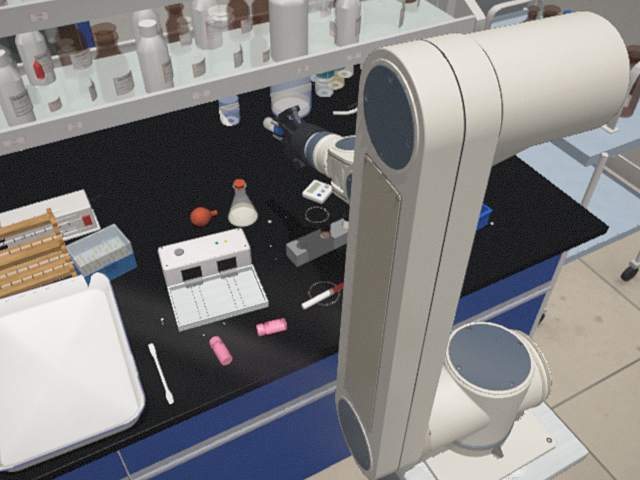

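View pics/t14.png

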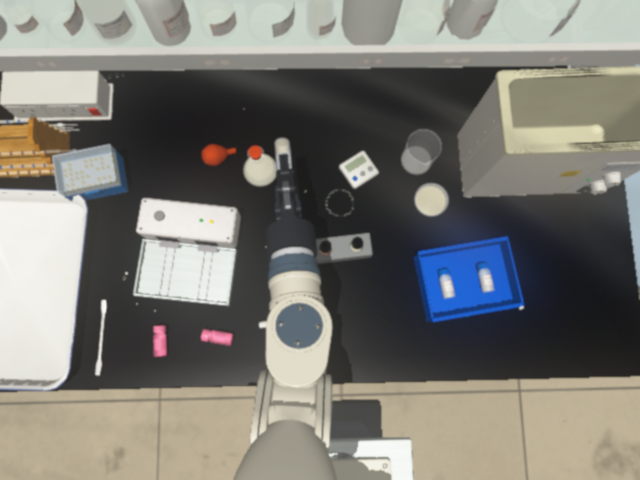

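The wrist, scene and top views show the sample held about 15° from level at z ≈ 0.30 m, clear of everything. Both tote vials, at (446,284) and (486,278), are at rest, and the bystanders and black caps are in place. I'll let it settle and hand in.

Request:
drive_tool(moves=[[12,0,0,0,0,0,0],[12,0,0,0,0,0,0],[12,0,0,0,0,0,0],[12,0,0,0,0,0,0],[12,0,0,0,0,0,0],[12,0,0,0,0,0,0]])

```text
clock: 22.13
tool_pos: [633.8, 76.6, 300.3]
orientation: [-1.43, 1.331, -1.022]
force: [-0.3, 0.7, 0.1]
width: 0.26
```

```bash
python3 st.py; python3 -c "
from workcell import r
print(r.hand_in())"
```

```text
[633.8  76.6 300.3] w 0.26 f [-0.3  0.7  0.1] j [-0.09 -0.01 -0.98 -0.72  0.16 -1.6 ] v 0.002
tool axes in world [[0.08, -0.25, 0.97], [-1.0, -0.01, 0.08], [-0.01, -0.97, -0.25]] axis to vertical deg 75.5
the job is handed in; nothing more can be done
None
```

I set both blue-capped tray vials down on the tote floor and released them. Then I drew the blue-capped sample out of the holder, tipped it on its side and handed the job in while holding it still, at about 22 s. The hand-in gives no verdict.

**Last checks:** the sample's axis was 75.5° from vertical (about 15° off level) at roughly 0.30 m. The grip was steady at 22 mm and the joint speeds were near zero. In the last pictures both tray vials lie in the tote, and the black-capped vials and the bystanders that could be seen had not moved. The arm hid part of the marker in the top view.

**Irregularities:**
- **First vial:** my first grip on it was too high, so I opened, went lower and gripped again before lifting.
- **Joint limit:** while tipping the sample, joint 3 read -1.04, its limit, for a moment, with a brief force of about 22 N. I moved the arm forward off the limit, and joint 3 stood at -0.98 at hand-in. I can't tell whether that reading counted as passing the range.
- **Grip width:** the opening read about 22 mm on all three vials, against their stated 25 mm. None of them slipped.

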